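# Check a cooling tube block with the infrared thermometer

## Robot

A 6-joint arm with a two-finger parallel gripper is mounted at the origin on a cart in front of the work surface, level with it; the furniture and walls round the work are solid. World frame = base frame: x ahead of the robot, y to its left, z up, the work surface at z = 0. Lengths are in mm, angles in rad, forces in N, time in s.
With the tool pointing down it reaches from about 400 to 925 mm from the base axis. Payload 12.5 kg.
Tool frame: the origin (TCP) lies at the very end of the fingers, on their centre line; the grasp point (between the pads) lies env.grip_point_offset behind it (env.grip_point_offset is the distance from the TCP to the grasp point, in mm); y points along the fingers, z is the direction in which the jaws open and shut, and the axes are right-handed (so a half turn about y gives the same grasp; the last joint's range is limited). The gripper opens to 95 mm and grips with 3 to 60 N. Pads are 20 mm wide; open, the fingers measure 119 mm over their backs; the gripper's body (75 mm by 180 mm) begins 59 mm behind the grasp point.
Start: joints at [-1.427, 0.491, 1.559, -0, 1.092, -0.106], TCP at [154.529, -605.613, 214.661] pointing down, gripper open.
Joint ranges: [-3.1, 3.1], [-0.84, 2.19], [0.05, 2.79], [-1.13, 4.28], [0.06, 2.93], [-2.69, 2.69]. Speed limits (rad/s): [2.22, 2.22, 2.79, 3.14, 3.14, 3.14].

## Interface

Orientations are given as [roll, pitch, yaw] about the fixed x, y, z axes, in that order (R = Rz(yaw) Ry(pitch) Rx(roll)).
In Python, from cell import readout, read_camera, env, nets gives the robot as it stands.
- The arm moves only by the tool apply_moves, never from a script. Its argument "increments" is a list of rows, each a list of 3 entries, a list of its own where there are three numbers: the shift along the tool's x, y, z in cm, then the turn, a rotation vector about the tool's x, y, z in degrees, then the finger opening in cm, from 0 to 9.51. A call has exactly 5 rows; each row shifts and turns the pose as measured when the row begins, along the tool's axes as they then stand; what a row does not reach is not made up. A row lasts 1/8 s, in which the tool goes at most 62.5 mm and 10.7 degrees, less where a joint would pass 70% of its speed; a pose out of reach is approached as far as the arm can. A call with a gripper value outside its range is refused whole. The fingers move at their own pace and stop on an object; the grip force is fixed at half the most. Time passes only in rows, so rows that do not move let the fingers close, or fill a call up. It gives the time, the measured TCP pose, the force and the opening at its end, in the units of the state.
- readout.state(): the state, without advancing time (a new reading comes with each control period).
- read_camera(name): name is "side" or "top" or "wrist"; returns a dict with "img" (480x640x3 uint8, red, green, blue), "vfov" (degrees; the focal length in pixels is half the picture's height over the tangent of half this angle, whatever the lens; pixels are square), "cx", "cy" (the principal point, pixels), "rvec" (rotation vector, rad) and "tvec" (3), from world to camera coordinates, as OpenCV has them; the wrist camera has in their place "mount" (4x4, takes a point from camera to tool coordinates, whose origin is the TCP and whose axes are the tool frame's). Camera axes: x right, y down, z forward; pixel columns grow to the right and rows downward; lengths in mm; the calibration is good to about 2 mm. The wrist camera is an equidistant fisheye: a pixel r from the principal point sees the ray r / f radians off the axis. A picture is of the moment at which its call begins: read the wrist's pose just before it. There is no depth.
- env.job_done(): hands the job in, once; it reports no verdict.
Trained networks look in a picture, given as the dict that the camera call returned (one of the last four; its "shot" number tells which), for a name from the list of things; names that differ only in an ending like _2 or _b are one class to them, and where a whole thing is asked for, a point or a joint stands for the part that bears it (a point fixed in the world has none). Each returns a list of dicts, best first, with "confidence" (0 to 1); they miss things now and then, are a little off and sometimes report something else, mostly with a low value. They report only what shows in the picture. A call takes as long as a camera call.
- nets.look_for(picture, thing): "point" ([x, y, z] in mm, in the coordinates of the camera as it stood for that picture, good to about 4 mm: the middle of the surface that is visible of it).
- nets.mark_of(picture, thing): "point" ([x, y, z] in mm, in the coordinates of the camera as it stood for that picture, good to about 4 mm: a listed point, or the origin of a listed thing).
The state is a dict: "t": time; "joints": joint angles; "qvel": joint speeds; "tau": joint torques, N m; "eef_pos": TCP position; "tcp_rot": TCP orientation; "ft_force": force on the tool from outside, world axes, zero at the start; "moment": the same for the moment, N m; "opening": opening from 0.0 (shut) to 1.0 (fully open).
Only numpy, scipy, OpenCV 4.12 (cv2) and the standard library are available. Lean on these libraries where they do the work, as an engineer would, in place of code of your own. Each camera call takes 0.05 s, during which the arm holds its last target. There are 200 camera calls.

## Task

One of the two aluminium tube blocks on the cork mats - the one with the matt-black measuring dot - is still hot and its surface temperature must be read before anyone handles it. Lift the infrared thermometer out of its foam case by its head, lay it gently on its side on the bench and take it again by the handle so that your grip squeezes the trigger; then aim it level and square at the black dot from about 12 cm and hold it steady there, trigger squeezed, for two seconds. Afterwards lay it gently flat on the bench again and let go; touch neither block and leave the other things where they are.

Things in the scene. Friction and masses are not known exactly. Their poses are not given: they have to be found in the camera images.
- thermometer: pistol-shaped infrared thermometer, 0.22 kg, grey head, black handle, blue trigger, lying on its right side, 46 mm thick. Origin: on its underside, below the crossing of beam axis and handle centre line. x = out of the lens, y = from head to butt of the handle, z = up. Head x -40 to 75, y -19 to 19 mm; handle x -18 to 18, y 19 to 100, z 7 to 39 mm; butt x -21 to 21, y 100 to 122 mm
- trigger (a joint): trigger travel in m: 0 free, 0.005 fully squeezed; spring of about 1 N at the start, 4.5 N at full travel; returns by itself
- head_grip (a point): lifting grip: middle of the head's front part, at x = 58, y = 0, z = 23 mm of the thermometer (axes as its); pads across the head in y (38 mm wide). The only place free for fingers while it lies in the case
- handle_grip (a point): working grip: at x = 2.5, y = 51, z = 23 mm of the thermometer (axes as its), on the handle at the trigger; pads across it in x, one on the handle's back (x = -18 mm), one on the trigger's face (x = 28 mm free, 23 mm squeezed; y 37 to 65, z 11 to 35 mm). The closed grip is centred on this point
- lens (a point): centre of the thermometer's front window, at x = 75, y = 0, z = 23 mm of the thermometer; axes as the thermometer's, x is the beam
- case: open dark hard case, foam-lined, fixed, 180 x 233 x 50 mm; lid folded flat behind (+x, 185 mm more, 24 mm high). Origin: centre of its underside. The thermometer's origin lies at x -18, y -37.5, z 10 mm, axes parallel. Foam, 48 mm high, hugs the handle; finger cut-outs 50 mm wide (x) beside the head at head_grip, down to z = 10 mm, reaching 62 mm to either side (y) of head_grip
- hot_block: hot aluminium tube block with twelve small wells, 76 x 95 x 62 mm (x, y, z), on a cork mat 92 x 110 x 8 mm; fixed; not to be touched. Origin: centre of the mat's underside; x points into the block away from the dot, z up. It and the other block may stand in either place
- dot (a point): centre of the matt-black 40 mm measuring dot on the front (-x) face of the hot block, 42 mm above the bench; axes as the hot block's, so square aiming has the thermometer's x along this x
- plain_block: second aluminium tube block of the same size on the same mat, six large wells, no dot; fixed; not to be touched. Origin and axes as the hot block
- the_tape: roll of beige tape, 104 mm across, 25 mm high, loose; leave alone
- the_marker: marker pen, 135 mm long (y), loose; leave alone
- the_petri_dish: lidded petri dish, 71 mm across, 15 mm high, loose; leave alone
- the_spatula: steel spatula with wooden handle, about 220 mm long, 13 mm high, loose; leave alone

How it is judged:
By the outcome, as a careful person would: the job done as asked, in the order asked, and still so for the second after the job is handed in, with the robot touching nothing.
It also fails if it takes over 54 s, if anything falls off the work surface, if the arm or the gripper's body presses on something with over 40 N, if the wrist force passes 120 N, or if a joint passes its speed limit or range.

## Working session

There is one attempt and no reset: what is moved stays moved. The work goes in short steps, Python scripts to look and compute and a tool call to move; the robot and the scene stay as the last step left them, time stands still between calls to the robot, and variables do not carry over. Pictures are saved under pics/ and viewed, about 8 in all and at most 12, crops included, and the job is handed in when it is done.

Besides the shell and the picture viewer there is one more tool, called after "Request:" by a JSON object that holds its "method" and its "body", one argument or row to a line. apply_moves: Moves the arm, as the interface text tells. Its arguments: {"type":"object","properties":{"increments":{"type":"array"}},"required":["increments"]}

```bash
mkdir -p pics; ls; cat > h.py <<'E'
import numpy as np, cv2
from scipy.spatial.transform import Rotation as R
from cell import readout, read_camera, env, nets
def w2c(p):
    return cv2.Rodrigues(np.array(p['rvec'],float))[0], np.array(p['tvec'],float).ravel()
def pose():
    s=readout.state(); return np.array(s['eef_pos']), R.from_euler('xyz',s['tcp_rot'])
def toworld(p,pt,ps=None):
    if 'mount' in p:
        q=(np.array(p['mount'])@np.r_[pt,1])[:3]; return ps[0]+ps[1].apply(q)
    Rm,t=w2c(p); return Rm.T@(np.array(pt)-t)
def shot(n,f=None):
    ps=pose(); p=read_camera(n)
    if f: cv2.imwrite('pics/'+f,p['img'][:,:,::-1])
    return p,ps
def find(p,ps,th,fn='mark_of'):
    r=getattr(nets,fn)(p,th)
    return [(round(d['confidence'],2),toworld(p,d['point'],ps).round(1)) for d in r[:2]]
E
python3 - <<'E'
from h import *
s=readout.state(); print(s, env.grip_point_offset, pose()[1].as_matrix().round(3))
P={}
for n in ('top','side'):
    p,ps=shot(n,n+'.png')
    Rm,t=w2c(p); print(n,(-Rm.T@t).round(0))
    for th in ('thermometer','head_grip','handle_grip','lens','case','hot_block','dot','plain_block','the_tape','the_marker','the_petri_dish','the_spatula'):
        print(n,th,find(p,ps,th))
E
```

```text
pics
{'t': 0.0, 'joints': array([-1.42657544e+00,  4.91510331e-01,  1.55944386e+00,  1.25813563e-05,
        1.09172388e+00, -1.05593839e-01]), 'qvel': array([-0.00041379,  0.00136547, -0.00133352,  0.00123131,  0.00118853,
       -0.00015402]), 'tau': array([-1.16976782e-03, -6.12642503e+01, -2.58178461e+01,  6.91433530e-02,
        4.82101820e-02, -8.43375119e-05]), 'eef_pos': array([ 154.50810117, -605.34452664,  214.09426555]), 'tcp_rot': array([-1.57187452e+00,  1.25496654e-04, -2.89178380e+00]), 'ft_force': array([-0.87224583, -0.57787566, -0.56250244]), 'moment': array([-0.01380709, -0.0269646 ,  0.01320358]), 'opening': 0.998762437776406} 18.8 [[-0.969 -0.     0.247]
 [-0.247  0.001 -0.969]
 [-0.    -1.    -0.001]]
top [ 415.   22. 1161.]
top thermometer [(0.88, array([450.3, 113.2,  11.4]))]
top head_grip [(0.88, array([510.6, 116.7,  27.4]))]
top handle_grip [(0.84, array([454.1, 160.5,  30.9]))]
top lens [(0.66, array([526.7, 119.5,  34.9]))]
top case [(0.87, array([4.689e+02, 1.479e+02, 2.000e-01]))]
top hot_block [(0.9, array([ 655.6, -171.7,   -1.8])), (0.62, array([ 4.
[... 532 characters left out ...]
]))]
side head_grip [(0.83, array([512.3, 113.8,  37.7]))]
side handle_grip [(0.82, array([445.9, 160.6,  33.7]))]
side lens [(0.79, array([525.3, 113.6,  28. ]))]
side case [(0.62, array([471.3, 147.8,  -1.1]))]
side hot_block [(0.58, array([ 658.1, -174.8,    3.1]))]
side dot [(0.61, array([ 620.6, -178.9,   45.9])), (0.25, array([ 650. , -337.4,    1.3]))]
side plain_block [(0.9, array([ 649.6, -338.8,    0.8])), (0.63, array([528.5, 115.2,  27.9]))]
side the_tape [(0.85, array([404.9, 397.4,  -1.4]))]
side the_marker [(0.78, array([592.7, 382.8,   2.4])), (0.74, array([ 618.7, -178.6,   43.5]))]
side the_petri_dish [(0.96, array([ 7.006e+02, -5.440e+01,  1.000e-01]))]
side the_spatula []
```

View pics/top.png

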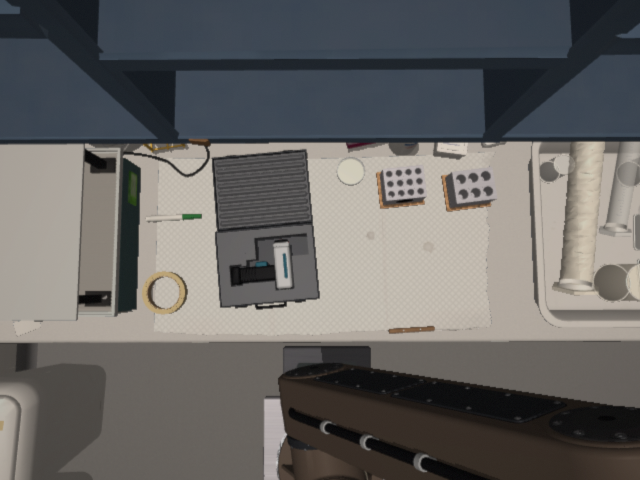

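View pics/side.png

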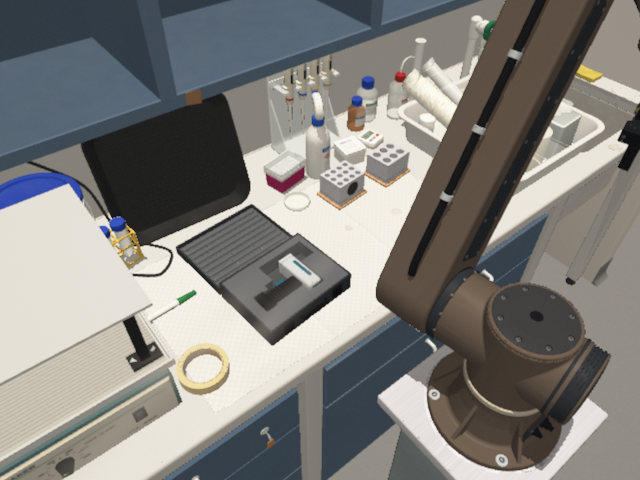

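The top view shows the thermometer in its case: head at px (283,263), handle to the left (+y). The 12-well hot block is at (402,185) and the plain block at (470,188). In the side view the black dot is at (352,186). The network positions agree with both pictures. I'll move toward the middle for a closer look.

Request:
{"method": "apply_moves", "body": {
  "increments": [
    [[-4.4,0,-4.1],[0,0,0],9.5],
    [[-4.4,0,-4.1],[0,0,0],9.5],
    [[-4.4,0,-4.1],[0,0,0],9.5],
    [[-4.4,0,-4.1],[0,0,0],9.5],
    [[-4.4,0,-4.1],[0,0,0],9.5]
  ]
}}

```text
t: 1.92
eef_pos: [319.5, -348.6, 213.9]
tcp_rot: [-1.569, 0.0, -2.898]
ft_force: [0.6, -0.9, 0.4]
opening: 0.995
```

Request:
{"method": "apply_moves", "body": {
  "increments": [
    [[-4.4,0,-4.1],[0,2,0],7],
    [[-4.4,0,-4.1],[0,2,0],7],
    [[-4.4,0,-4.1],[0,2,0],7],
    [[-4.4,0,-4.1],[0,2,0],7],
    [[-4.4,0,-4.1],[0,2,0],7]
  ]
}}

```text
t: 2.55
eef_pos: [505.8, -100.8, 215.3]
tcp_rot: [-1.567, 0.004, -3.079]
ft_force: [1.0, -0.7, -0.5]
opening: 0.736
```

```bash
cat >> h.py <<'E'
def go(pos,yawz=None):
    """remaining move: shift in tool axes (cm) and turn (deg), for tool straight down with tool z at yawz deg"""
    p,r=pose(); print('tcp',p.round(1),'yawz',np.degrees(np.arctan2(*r.as_matrix()[1::-1,2])).round(2),'shift cm',(r.inv().apply(np.array(pos)-p)/10).round(2),end=' ')
    if yawz is not None:
        a=np.radians(yawz); z=np.array([np.cos(a),np.sin(a),0]); y=np.array([0,0,-1.]); x=np.cross(y,z)
        print('turn',np.degrees((r.inv()*R.from_matrix(np.c_[x,y,z])).as_rotvec()).round(2),end=' ')
    s=readout.state(); print('t',round(s['t'],2),'F',s['ft_force'].round(1),'open mm',round(s['opening']*95.1,1))
E
python3 - <<'E'
from h import *
p,ps=shot('wrist','w1.png'); print(np.array(p['mount']).round(2),p['vfov'],readout.state()['joints'].round(2))
for th in ('thermometer','head_grip','handle_grip','lens','case','hot_block','dot'): print(th,find(p,ps,th))
go([511,115,120],-85.5)
E
```

```text
[[  -0.      0.97    0.24  -67.77]
 [  -0.     -0.24    0.97 -169.38]
 [   1.      0.      0.      0.29]
 [   0.      0.      0.      1.  ]] 65.70646984690485 [-0.31  0.34  1.82 -0.    0.98  1.19]
thermometer [(0.71, array([452.7, 107.7,  11.7]))]
head_grip [(0.66, array([506.4, 112.1,  31.3]))]
handle_grip [(0.81, array([441.9, 165.5,  34.5])), (0.16, array([450.6, 106.9,  10.2]))]
lens [(0.92, array([519.4, 117.2,  34.5]))]
case [(0.74, array([ 4.663e+02,  1.452e+02, -1.000e-01]))]
hot_block [(0.73, array([ 654.1, -170.5,   -2.6]))]
dot [(0.88, array([ 612.4, -177.7,   39.3])), (0.19, array([466.8, 145. ,  -0.5]))]
tcp [ 504.1 -103.7  215.1] yawz -86.44 shift cm [ -2.01   9.43 -21.82] turn [-0.22 -0.94 -0.19] t 2.95 F [-0.   0.1 -0. ] open mm 69.8
```

Request:
{"method": "apply_moves", "body": {
  "increments": [
    [[-0.4,1,-5.4],[0,0,0],7],
    [[-0.4,1,-5.4],[0,0,0],7],
    [[-0.4,1,-5.4],[0,0,0],7],
    [[-0.4,1,-5.4],[0,0,0],7],
    [[0,0,0],[0,0,0],7]
  ]
}}

```text
t: 3.58
eef_pos: [507.6, 111.8, 174.1]
tcp_rot: [-1.566, 0.006, -3.092]
ft_force: [-1.0, -0.5, -0.1]
opening: 0.736
```

```bash
python3 - <<'E'
from h import *
p,ps=shot('wrist','w2.png')
for th in ('thermometer','head_grip','handle_grip','lens','case'): print(th,find(p,ps,th))
go([511,115,120],-85.5)
E
```

```text
thermometer [(0.73, array([449.3, 105.5,   8.3]))]
head_grip [(0.68, array([506.8, 115.6,  28.6]))]
handle_grip [(0.81, array([443.8, 165.2,  32.3])), (0.65, array([4.646e+02, 1.464e+02, 4.000e-01]))]
lens [(0.91, array([524.8, 118.9,  33.3]))]
case [(0.74, array([401.9, 397.4,   0. ])), (0.62, array([466.3, 143.5,   2.8]))]
tcp [508.5 108.7 174.9] yawz -87.42 shift cm [-0.24  5.49 -0.64] turn [-0.29 -1.92 -0.43] t 3.88 F [-0.9 -0.4  0.3] open mm 69.9
```

View pics/w2.png

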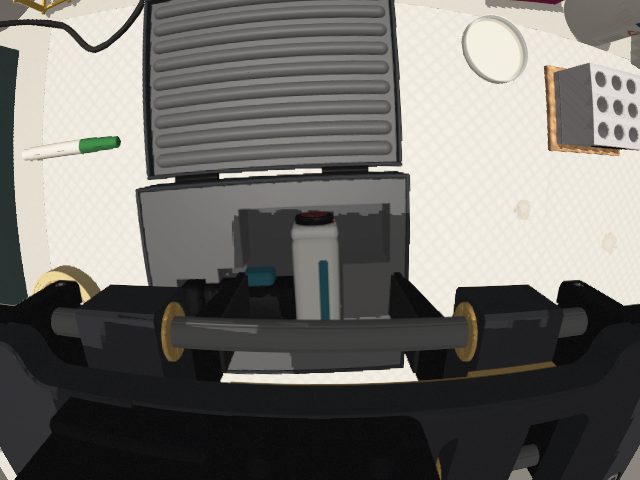

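The wrist view shows the lens at px (314,218), the head running down to about (318,320), and the case's rear edge from (138,190) to (408,175). I'll fit the pose from all the estimates plus the case edge.

```bash
cat > fit.py <<'E'
from h import *
def fit(ref,obs):
    """2D rigid fit of (n,2) ref points to obs; yaw deg, origin"""
    ref,obs=np.array(ref,float)[:,:2],np.array(obs,float)[:,:2]; a,b=ref-ref.mean(0),obs-obs.mean(0)
    yaw=np.arctan2((a[:,0]*b[:,1]-a[:,1]*b[:,0]).sum(),(a*b).sum()); c,s=np.cos(yaw),np.sin(yaw)
    return np.degrees(yaw), obs.mean(0)-np.array([[c,-s],[s,c]])@ref.mean(0)
def ray(p,ps,uv,z):
    f=240/np.tan(np.radians(p['vfov']/2)); d=(np.array(uv,float)-[p['cx'],p['cy']]); r=np.hypot(*d); th=r/f
    v=np.r_[d/r*np.sin(th),np.cos(th)]; M=np.array(p['mount'])
    o=ps[0]+ps[1].apply(M[:3,3]); v=ps[1].apply(M[:3,:3]@v); return o+v*(z-o[2])/v[2]
E
python3 - <<'E'
from fit import *
G={'o':(0,0),'h':(58,0),'g':(2.5,51),'l':(75,0),'c':(18,37.5)}
O=[('o',450.3,113.2),('h',510.6,116.7),('g',454.1,160.5),('l',526.7,119.5),('c',468.9,147.9),
('o',449.2,107.1),('h',512.3,113.8),('g',445.9,160.6),('l',525.3,113.6),('c',471.3,147.8),
('o',449.3,105.5),('h',506.8,115.6),('g',443.8,165.2),('l',524.8,118.9),('c',466.3,143.5),
('o',452.7,107.7),('h',506.4,112.1),('g',441.9,165.5),('l',519.4,117.2),('c',466.3,145.2)]
for s in (O[:5],O[5:10],O[10:15],O): print(fit([G[o[0]] for o in s],[o[1:] for o in s]))
p,ps=shot('wrist')
a,b=[ray(p,ps,uv,50) for uv in((138,190),(408,175))]; print(a,b,np.degrees(np.arctan2(*(a-b)[1::-1]))-90)
a,b,c=[ray(p,ps,uv,z) for uv,z in(((292,228),52),((340,228),52),((315,212),33))]; print(a,b,(a+b)/2,c)
E
```

```text
(np.float64(4.429198229038655), array([452.87860479, 111.54198796]))
(np.float64(4.578770578593684), array([451.61096199, 108.48572071]))
(np.float64(7.176901285908923), array([449.95184853, 108.34322598]))
(np.float64(5.40361086244384), array([450.7182575 , 109.34260685]))
[543.91466542 264.6570148   50.        ] [563.66875137  38.1644613   50.        ] 4.9845740148821704
[515.98035237 129.49790324  52.        ] [517.7250821   90.94157746  52.        ] [516.85271723 110.21974035  52.        ] [526.8594665  111.55424907  33.        ]
```

Request:
{"method": "apply_moves", "body": {
  "increments": [
    [[0,3,-0.3],[-0.3,-2.4,-0.4],7],
    [[0,3,-0.2],[0,0,0],7],
    [[0,3,0],[0,0,0],7],
    [[0,1.5,0],[0,0,0],7],
    [[0,0,0],[0,0,0],7]
  ]
}}

```text
t: 4.55
eef_pos: [510.3, 110.2, 68.8]
tcp_rot: [-1.571, 0.004, -3.059]
ft_force: [0.5, -0.2, -0.4]
opening: 0.738
```

```bash
python3 - <<'E'
from fit import *
p,ps=shot('wrist','w3.png'); np.save('ps3.npy',np.r_[ps[0],ps[1].as_rotvec()])
for th in ('head_grip','lens'): print(th,find(p,ps,th))
go([508,113.5,14.2],-85)
E
```

```text
head_grip [(0.82, array([504.8, 114.1,  28.1]))]
lens [(0.85, array([524.2, 118.8,  30.2]))]
tcp [511.  110.6  70.2] yawz -85.25 shift cm [ 0.31  5.59 -0.31] turn [ 0.01 -0.25 -0.4 ] t 4.7 F [-0.1 -0.1  0.4] open mm 70.0
```

View pics/w3.png

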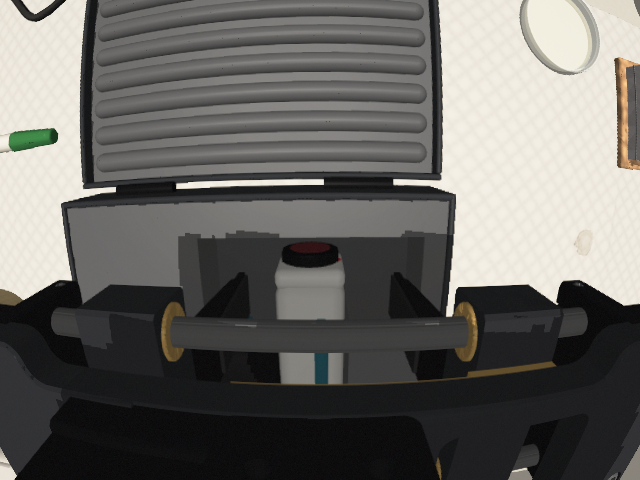

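The head is centred at column 310 and the gripper at 319, which puts the head about 5 mm to +y. That matches the target of (508,114). Now descending.

Request:
{"method": "apply_moves", "body": {
  "increments": [
    [[0.3,0.5,-0.35],[0,-0.2,-0.4],7],
    [[0,1.7,0],[0,0,0],7],
    [[0,1.7,0],[0,0,0],7],
    [[0,1.2,0],[0,0,0],7],
    [[0,0.4,0],[0,0,0],7]
  ]
}}

```text
t: 5.32
eef_pos: [508.8, 115.0, 16.2]
tcp_rot: [-1.571, 0.005, -3.054]
ft_force: [-0.5, 0.6, -0.2]
opening: 0.735
```

```bash
python3 - <<'E'
from h import *
go([508,114,14.2],-85)
E
```

```text
tcp [508.8 115.   16.2] yawz -84.97 shift cm [0.09 0.2  0.09] turn [ 0.02  0.03 -0.28] t 5.33 F [-0.5  0.6 -0.2] open mm 69.9
```

Request:
{"method": "apply_moves", "body": {
  "increments": [
    [[0,0.15,0],[0,0,0],4.2],
    [[0,0,0],[0,0,0],4.0],
    [[0,0,0],[0,0,0],3],
    [[0,0,0],[0,0,0],3],
    [[0,0,0],[0,0,0],3]
  ]
}}

```text
t: 5.95
eef_pos: [509.3, 115.1, 15.7]
tcp_rot: [-1.571, 0.006, -3.054]
ft_force: [-0.3, -0.7, -1.9]
opening: 0.4
```

Request:
{"method": "apply_moves", "body": {
  "increments": [
    [[0,-0.5,0],[0,0,0],3],
    [[0,-1,0],[0,0,0],3],
    [[0,-1.5,0],[0,0,0],3],
    [[0,-2,0],[0,0,0],3],
    [[0,-1,0],[0,0,0],3]
  ]
}}

```text
t: 6.58
eef_pos: [508.7, 115.0, 79.6]
tcp_rot: [-1.571, 0.006, -3.054]
ft_force: [-1.0, 0.6, -3.1]
opening: 0.393
```

```bash
python3 - <<'E'
from fit import *
go([508,114,90],-85)
p,ps=shot('side','s2.png'); cv2.imwrite('pics/s2c.png',cv2.resize(p['img'][200:350,200:400,::-1],(800,600),interpolation=cv2.INTER_CUBIC))
for th in ('thermometer','handle_grip','lens'): print(th,find(p,ps,th))
E
```

```text
tcp [508.7 115.   79.6] yawz -84.96 shift cm [ 0.08 -1.04  0.09] turn [ 0.02  0.04 -0.36] t 6.58 F [-1.   0.6 -3.1] open mm 37.4
thermometer [(0.88, array([452.2, 105.8,  72.4]))]
handle_grip [(0.86, array([442.5, 158.9,  96.2]))]
lens [(0.78, array([524.7, 114.7,  90.5]))]
```

View pics/s2c.png

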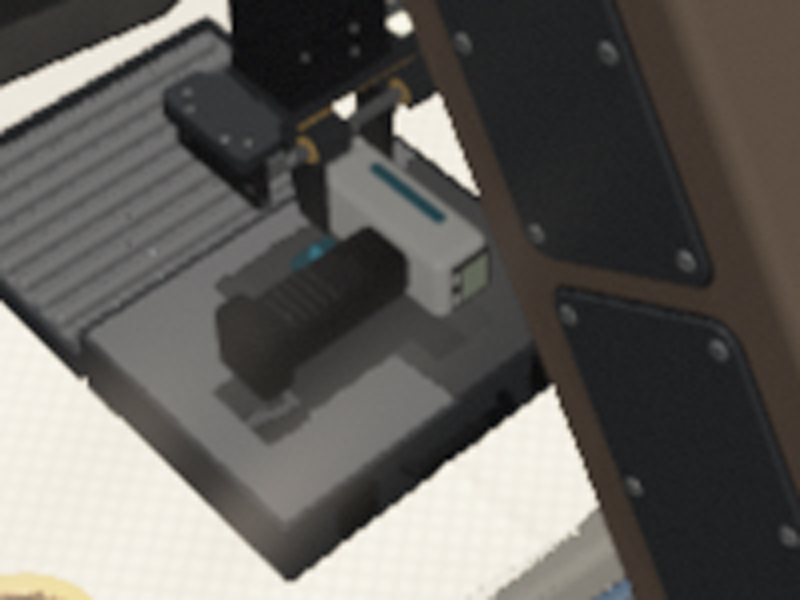

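It hangs level and is clear of the case. Carrying it to the open bench.

Request:
{"method": "apply_moves", "body": {
  "increments": [
    [[0,-0.5,2],[0,0,0],3],
    [[0.4,-0.5,4],[0,0,0],3],
    [[0.4,0,5],[0,0,0],3],
    [[0.4,0,5],[0,0,0],3],
    [[0.4,0,5],[0,0,0],3]
  ]
}}

```text
t: 7.4
eef_pos: [509.8, -98.5, 84.5]
tcp_rot: [-1.572, -0.001, -3.047]
ft_force: [0.6, -0.2, -2.1]
opening: 0.399
```

Request:
{"method": "apply_moves", "body": {
  "increments": [
    [[0.4,0,3],[0,0,0],3],
    [[0.3,0,2],[0,0,0],3],
    [[0,2,0],[0,0,0],3],
    [[0,2,0],[0,0,0],3],
    [[0,1,0],[0,0,0],3]
  ]
}}

```text
t: 8.02
eef_pos: [505.9, -154.4, 29.9]
tcp_rot: [-1.574, -0.004, -3.054]
ft_force: [-0.7, -0.3, -1.5]
opening: 0.401
```

```bash
python3 - <<'E'
from fit import *
go([508,-145,4.2],-85)
p,ps=shot('side')
for th in ('thermometer','handle_grip','lens'): print(th,find(p,ps,th))
p,ps=shot('wrist','w4.png');np.save('ps4.npy',np.r_[ps[0],ps[1].as_rotvec()])
for th in ('thermometer','lens','dot','hot_block'): print(th,find(p,ps,th))
E
```

```text
tcp [ 505.9 -154.4   29.9] yawz -84.97 shift cm [-0.31  2.57 -0.91] turn [0.19 0.03 0.21] t 8.03 F [-0.7 -0.3 -1.5] open mm 38.2
thermometer []
handle_grip []
lens []
thermometer [(0.6, array([ 448.5, -161.5,   27.7]))]
lens [(0.59, array([ 521.5, -152.1,   45.3]))]
dot [(0.71, array([ 612.2, -174.9,   39.3]))]
hot_block [(0.93, array([ 654. , -171.8,   -2.5])), (0.21, array([ 611.9, -175.8,   40.3]))]
```

Request:
{"method": "apply_moves", "body": {
  "increments": [
    [[0,1,0],[0,0,0],3],
    [[0,0.7,0],[0,0,0],3],
    [[0,0.3,0],[0,0,0],3],
    [[0,0.1,0],[0,0,0],3],
    [[0,0.1,0],[0,0,0],3]
  ]
}}

```text
t: 9.1
eef_pos: [506.7, -154.5, 8.5]
tcp_rot: [-1.572, -0.001, -3.053]
ft_force: [0.4, -0.7, -1.9]
opening: 0.397
```

Request:
{"method": "apply_moves", "body": {
  "increments": [
    [[0,0.08,0],[0,0,0],3],
    [[0,0.08,0],[0,0,0],3],
    [[0,0.05,0],[0,0,0],3],
    [[0,0.05,0],[0,0,0],3],
    [[0,0,0],[0,0,0],3]
  ]
}}

```text
t: 9.72
eef_pos: [506.9, -154.5, 6.1]
tcp_rot: [-1.572, -0.0, -3.053]
ft_force: [0.0, -0.1, -2.1]
opening: 0.4
```

Request:
{"method": "apply_moves", "body": {
  "increments": [
    [[0,0.05,0],[0,0,0],3],
    [[0,0.05,0],[0,0,0],3],
    [[0,0.03,0],[0,0,0],3],
    [[0,0,0],[0,0,0],3],
    [[0,0,0],[0,0,0],3]
  ]
}}

```text
t: 10.35
eef_pos: [506.9, -154.6, 5.5]
tcp_rot: [-1.572, 0.0, -3.053]
ft_force: [-0.4, -0.1, 0.7]
opening: 0.401
```

It's touching the bench: Fz went from −2.1 to +0.7 N. Releasing and lifting.

Request:
{"method": "apply_moves", "body": {
  "increments": [
    [[0,0,0],[0,0,0],5],
    [[0,0,0],[0,0,0],7],
    [[0,0,0],[0,0,0],7],
    [[0,-1,0],[0,0,0],7],
    [[0,-3,0],[0,0,0],7]
  ]
}}

```text
t: 10.98
eef_pos: [506.2, -154.3, 45.3]
tcp_rot: [-1.574, -0.003, -3.053]
ft_force: [-0.3, -0.0, -0.0]
opening: 0.738
```

Request:
{"method": "apply_moves", "body": {
  "increments": [
    [[0,-5,0],[0,0,0],9],
    [[0,-5,0],[0,-10,0],9],
    [[0,0,0],[0,-10,0],9],
    [[4,0,0],[0,-10,0],9],
    [[4,0,0],[0,-10,0],9]
  ]
}}

```text
t: 11.6
eef_pos: [438.5, -195.4, 154.2]
tcp_rot: [-1.567, 0.002, -2.331]
ft_force: [-0.2, -1.7, -0.6]
opening: 0.946
```

```bash
python3 - <<'E'
from fit import *
go([450,-105,100],5)
for n in ('top','wrist'):
  p,ps=shot(n,n+'5.png')
  for th in ('thermometer','head_grip','handle_grip','lens','dot','hot_block'): print(n,th,find(p,ps,th))
print(ps[0],ps[1].as_rotvec())
E
```

```text
tcp [ 438.5 -195.4  154.2] yawz -43.55 shift cm [-7.33  5.41 -5.41] turn [-2.400e-01 -4.855e+01 -3.000e-02] t 11.6 F [-0.2 -1.7 -0.6] open mm 90.0
top thermometer [(0.55, array([ 449.1, -159.1,    1.9]))]
top head_grip [(0.89, array([ 511.5, -155.4,   20.5]))]
top handle_grip [(0.98, array([ 447.8, -106.4,   22.6]))]
top lens [(0.67, array([ 523.4, -148.4,   23.3]))]
top dot [(0.7, array([ 622.5, -176.2,   39.4]))]
top hot_block [(0.71, array([ 6.547e+02, -1.708e+02,  2.000e-01]))]
wrist thermometer [(0.58, array([ 447.4, -159.7,   -0.7]))]
wrist head_grip [(0.68, array([ 505.3, -156.8,   19.5])), (0.65, array([ 612.5, -174.2,   36.8]))]
wrist handle_grip [(0.66, array([ 442.4, -107.5,   21.2]))]
wrist lens [(0.64, array([ 521.1, -152.7,   20.9]))]
wrist dot [(0.86, array([ 613.3, -176.2,   39. ]))]
wrist hot_block [(0.7, array([ 654. , -174.7,   -1.7]))]
[ 440.02710594 -195.08700344  153.41529073] [-0.73858218  1.74629386 -1.74958447]
```

View pics/wrist5.png

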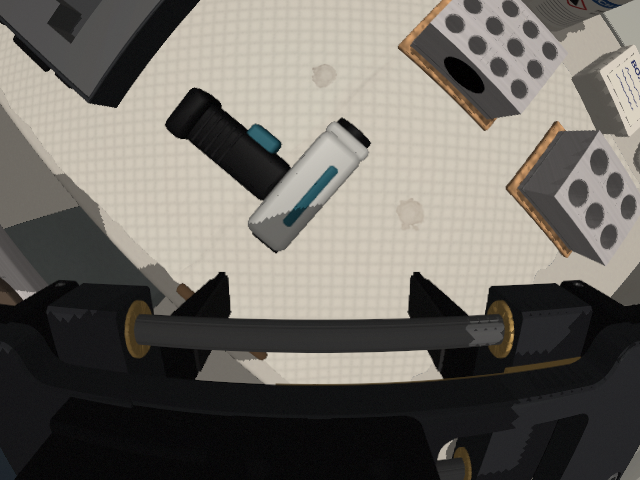

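The wrist view shows the thermometer lying on the bench with its lens at (354,134), handle up and to the left, and butt at (193,113). The dot is at (464,75), and the hot block's mat front edge runs from (400,46) to (489,128). Unprojecting these.

```bash
python3 - <<'E'
from fit import *
p=read_camera('wrist'); go([450,-105,100],5)
ps=(np.array([440.027,-195.087,153.415]),R.from_rotvec([-0.73858218,1.74629386,-1.74958447]))
f=lambda u,v,z: ray(p,ps,(u,v),z)
for n,u,v,z in (('lens',354,134,23),('dot',464,75,42),('butt',186,118,23),('trig',264,139,23)): print(n,f(u,v,z).round(1))
for n,a,b in (('mat',(400,46,8),(489,128,8)),('headL',(331,133,30),(250,214,30)),('headR',(366,158,30),(280,250,30)),('slit',(334,170,46),(288,223,46)),('blocktop',(446,0,70),(519,118,70))):
  A,B=f(*a),f(*b); d=A-B; print(n,A.round(1),B.round(1),np.degrees(np.arctan2(d[1],d[0])).round(2),np.hypot(d[0],d[1]).round(1))
G={'o':(0,0),'h':(58,0),'g':(2.5,51),'l':(75,0)}
O=[('o',449.1,-159.1),('h',511.5,-155.4),('g',447.8,-106.4),('l',523.4,-148.4),('o',447.4,-159.7),('h',505.3,-156.8),('g',442.4,-107.5),('l',521.1,-152.7)]
for s in (O[:4],O[4:],O): print(fit([G[o[0]] for o in s],[o[1:] for o in s]))
E
```

```text
tcp [ 439.5 -195.3  153.2] yawz -43.96 shift cm [-7.21  5.32 -5.52] turn [ -0.16 -48.96  -0.05] t 12.35 F [-0.2  0.4 -0. ] open mm 90.2
lens [ 518.2 -155.1   23. ]
dot [ 615.8 -178.    42. ]
butt [430.6 -46.9  23. ]
trig [ 463.7 -107.8   23. ]
mat [ 603.9 -125.9    8. ] [ 617.1 -232.4    8. ] 97.08 107.3
headL [ 504.9 -142.    30. ] [ 413.7 -143.    30. ] 0.63 91.2
headR [ 511.3 -175.1   30. ] [ 409.9 -181.1   30. ] 3.38 101.5
slit [ 486.4 -163.7   46. ] [ 433.6 -168.5   46. ] 5.2 53.0
blocktop [ 634.9 -125.3   70. ] [ 617.1 -226.1   70. ] 80.0 102.3
(np.float64(5.931748608197887), array([ 450.57400895, -158.5075007 ]))
(np.float64(5.215466239009791), array([ 446.47423886, -159.95149871]))
(np.float64(5.573239584854497), array([ 448.52338686, -159.22960338]))
```

Request:
{"method": "apply_moves", "body": {
  "increments": [
    [[-3.3,0,-2.8],[0,0,0],9.5],
    [[-3.4,0,-2.8],[0,0,0],9.5],
    [[0,1,0],[0,-10,0],9.5],
    [[0,1,0],[0,-10,0],9.5],
    [[0,1,0],[0,-10,0],9.5]
  ]
}}

```text
t: 12.98
eef_pos: [446.8, -105.6, 123.0]
tcp_rot: [-1.566, 0.0, -1.802]
ft_force: [-0.8, -0.6, -0.3]
opening: 1.001
```

Request:
{"method": "apply_moves", "body": {
  "increments": [
    [[0,2,0],[0,-10,0],9.5],
    [[0,2,0],[0,-9,0],9.5],
    [[0,1,0],[0,0,0],9.5],
    [[0,0,0],[0,0,0],9.5],
    [[0,0,0],[0,0,0],9.5]
  ]
}}

```text
t: 13.6
eef_pos: [447.6, -105.6, 71.8]
tcp_rot: [-1.566, -0.002, -1.465]
ft_force: [0.2, 0.2, 0.2]
opening: 0.998
```

```bash
python3 - <<'E'
from fit import *
go([445.6,-108.6,5],5)
p,ps=shot('wrist','w6.png')
for th in ('thermometer','handle_grip','head_grip','lens'): print(th,find(p,ps,th))
E
```

```text
tcp [ 447.6 -105.6   71.8] yawz 6.06 shift cm [ 0.27  6.68 -0.27] turn [-0.3   1.06  0.1 ] t 13.6 F [0.2 0.2 0.2] open mm 94.9
thermometer [(0.61, array([ 448.7, -162.5,    1.7]))]
handle_grip [(0.75, array([ 442.3, -107. ,   23.8])), (0.73, array([ 520.5, -153.5,   22. ]))]
head_grip [(0.72, array([ 449.7, -162.4,    0.9])), (0.59, array([ 504.3, -157.4,   19.5]))]
lens [(0.74, array([ 519.9, -151.2,   21.7]))]
```

View pics/w6.png

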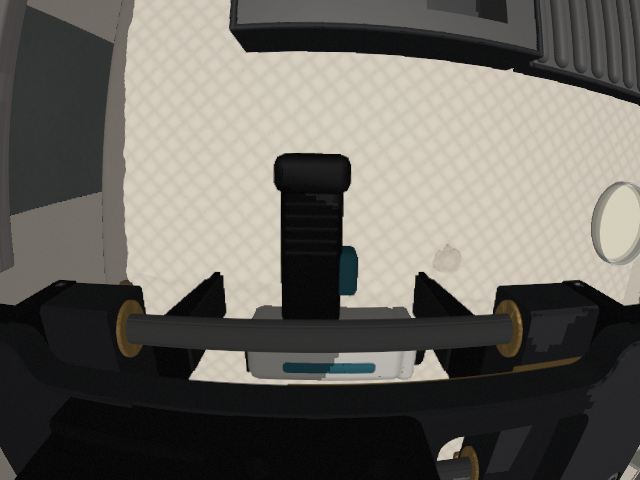

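Handle and trigger span columns 282–357, so they're centred at 319.5 between the fingers. Applying the small correction and descending.

Request:
{"method": "apply_moves", "body": {
  "increments": [
    [[0.3,1,-0.25],[-0.3,1,0],9.5],
    [[0,2,0],[0,0,0],9.5],
    [[0,2,0],[0,0,0],9.5],
    [[0,1.2,0],[0,0,0],9.5],
    [[0,0.3,0],[0,0,0],9.5]
  ]
}}

```text
t: 14.48
eef_pos: [445.3, -109.8, 3.9]
tcp_rot: [-1.57, -0.002, -1.485]
ft_force: [-0.8, -0.2, 0.9]
opening: 0.995
```

```bash
python3 - <<'E'
from fit import *
go([445.6,-108.6,4.5],5)
E
```

```text
tcp [ 445.3 -109.8    3.9] yawz 4.9 shift cm [-0.12 -0.06  0.04] turn [-0.03 -0.1   0.14] t 14.47 F [-0.8 -0.2  0.9] open mm 94.6
```

Request:
{"method": "apply_moves", "body": {
  "increments": [
    [[0,-0.05,0],[0,0,0],6],
    [[0,0,0],[0,0,0],5],
    [[0,0,0],[0,0,0],4.5],
    [[0,0,0],[0,0,0],3.5],
    [[0,0,0],[0,0,0],3.5]
  ]
}}

```text
t: 15.1
eef_pos: [445.9, -110.0, 5.7]
tcp_rot: [-1.568, -0.003, -1.485]
ft_force: [0.5, 1.4, 0.0]
opening: 0.529
```

Request:
{"method": "apply_moves", "body": {
  "increments": [
    [[0,0,0],[0,0,0],3.5],
    [[0,0,0],[0,0,0],3.5],
    [[0,-0.3,0],[0,0,0],3.5],
    [[0,-0.7,0],[0,0,0],3.5],
    [[0,0,0],[0,0,0],3.5]
  ]
}}

```text
t: 15.72
eef_pos: [445.5, -109.8, 16.3]
tcp_rot: [-1.569, -0.003, -1.485]
ft_force: [0.3, 0.3, -2.3]
opening: 0.413
```

```bash
python3 - <<'E'
from fit import *
go([445.6,-108.6,25],7)
p,ps=shot('wrist','w7.png'); print(list(ps[0]),list(ps[1].as_rotvec()))
for th in ('thermometer','lens'): print(th,find(p,ps,th))
E
```

```text
tcp [ 445.5 -109.8   16.3] yawz 4.89 shift cm [-0.12 -0.87  0.02] turn [-0.09 -2.11  0.17] t 15.72 F [ 0.3  0.3 -2.3] open mm 39.3
[np.float64(445.5439837571626), np.float64(-109.83662699235404), np.float64(16.301569238622434)] [np.float64(-1.2492117297772525), np.float64(1.1434209752313362), np.float64(-1.1489956412060645)]
thermometer [(0.59, array([ 450.4, -162.3,   11. ]))]
lens []
```

View pics/w7.png

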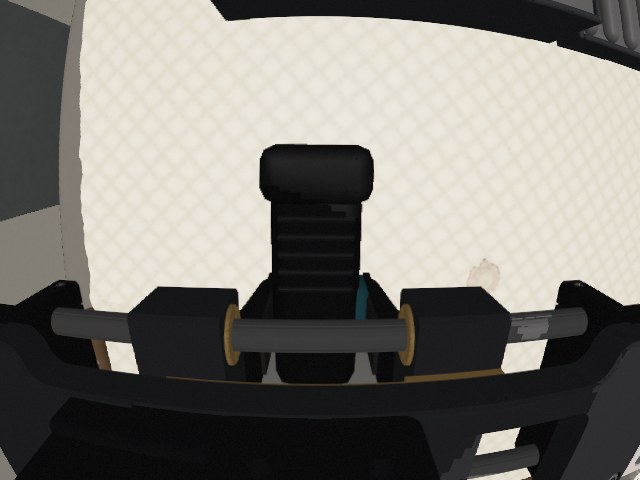

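The grip is good: the opening reads 39 mm, so the trigger (teal, px 362,300) is fully squeezed between pad and handle, and the load is 2.3 N. Moving to the aiming pose.

Request:
{"method": "apply_moves", "body": {
  "increments": [
    [[1,-0.4,-0.7],[0,0,0],3.5],
    [[1,-0.4,-0.7],[0,0,0],3.5],
    [[1,0,-0.7],[0,0,0],3.5],
    [[0.9,0,-0.7],[0,-2.1,0],3.5],
    [[0,0,0],[0,0,0],3.5]
  ]
}}

```text
t: 16.5
eef_pos: [418.4, -154.7, 24.4]
tcp_rot: [-1.57, -0.003, -1.45]
ft_force: [0.2, -0.6, -3.0]
opening: 0.411
```

```bash
python3 - <<'E'
from fit import *
go([420.8,-151.3,24],7)
for n in ('top','side'):
  p,ps=shot(n,n+'8.png')
  for th in ('lens','dot','hot_block'): print(n,th,find(p,ps,th))
p=cv2.imread('pics/top8.png')[130:250,340:500]; cv2.imwrite('pics/top8c.png',cv2.resize(p,(800,600),interpolation=cv2.INTER_CUBIC))
E
```

```text
tcp [ 418.4 -154.7   24.4] yawz 6.95 shift cm [-0.31  0.04  0.27] turn [-0.03 -0.05  0.15] t 16.5 F [ 0.2 -0.6 -3. ] open mm 39.1
top lens [(0.66, array([ 494.3, -195.6,   38.7]))]
top dot [(0.64, array([ 622.4, -173.9,   36.1]))]
top hot_block [(0.9, array([ 6.547e+02, -1.702e+02,  5.000e-01]))]
side lens []
side dot [(0.61, array([ 615.4, -179. ,   46.4]))]
side hot_block [(0.59, array([ 654.4, -174.1,    1.4]))]
```

View pics/top8c.png

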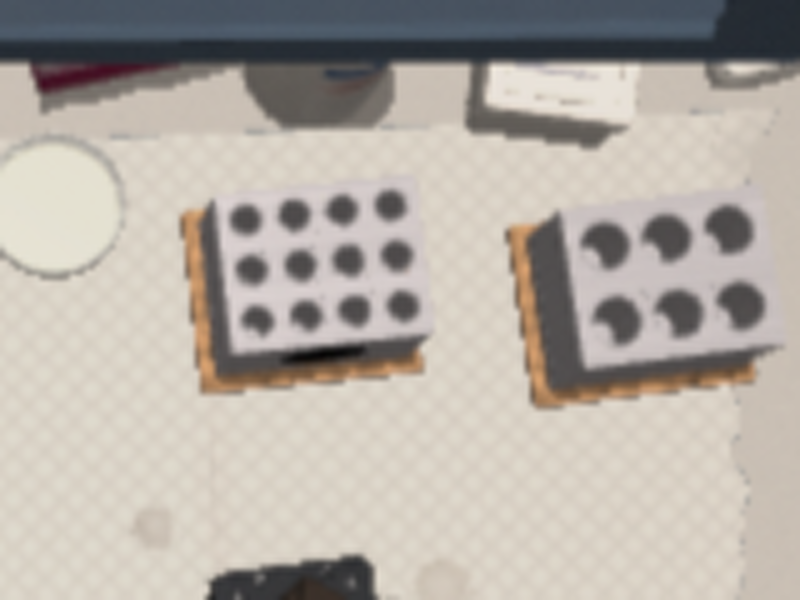

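```bash
python3 - <<'E'
from fit import *
p,_=shot('top'); Rm,t=w2c(p); f=240/np.tan(np.radians(p['vfov']/2))
def g(u,v,z):
    d=Rm.T@np.array([(340+u/5-p['cx'])/f,(130+v/5-p['cy'])/f,1]); o=-Rm.T@t; return o+d*(z-o[2])/d[2]
for n,a,b,z in (('matfront',(203,388),(422,368),8),('matleft',(185,212),(203,388),8),('topfront',(232,355),(430,335),70),('wells1',(258,320),(403,306),70),('wells3',(246,220),(390,204),70),('col',(246,220),(258,320),70),('col4',(390,204),(403,306),70),('dot',(285,355),(365,348),55)):
  A,B=g(*a,z),g(*b,z); d=B-A; print(n,A.round(1),B.round(1),((A+B)/2).round(1),'yaw',round((np.degrees(np.arctan2(d[1],d[0]))+90 if abs(d[1])>abs(d[0]) else np.degrees(np.arctan2(-d[1],-d[0]))),2))
E
```

```text
matfront [ 607.2 -123.4    8. ] [ 616.7 -230.7    8. ] [ 611.9 -177.     8. ] yaw 5.05
matleft [ 694.9 -115.8    8. ] [ 607.2 -123.4    8. ] [ 651.  -119.6    8. ] yaw 4.91
topfront [ 612.3 -129.2   70. ] [ 621.3 -221.2   70. ] [ 616.8 -175.2   70. ] yaw 5.61
wells1 [ 628.7 -141.6   70. ] [ 635. -209.   70.] [ 631.8 -175.3   70. ] yaw 5.36
wells3 [ 675.9 -136.8   70. ] [ 683.2 -204.    70. ] [ 679.6 -170.4   70. ] yaw 6.21
col [ 675.9 -136.8   70. ] [ 628.7 -141.6   70. ] [ 652.3 -139.2   70. ] yaw 5.77
col4 [ 683.2 -204.    70. ] [ 635. -209.   70.] [ 659.1 -206.5   70. ] yaw 5.86
dot [ 614.9 -156.2   55. ] [ 618.  -193.8   55. ] [ 616.5 -175.    55. ] yaw 4.83
```

The calibrated top view puts the block yaw at about 5.7° and the dot near (618,−176). Refining the aim.

Request:
{"method": "apply_moves", "body": {
  "increments": [
    [[-0.5,0,0.2],[0,0.6,0],3.5],
    [[-0.35,0,0.2],[0,0.6,0],3.5],
    [[0,0,0],[0,0,0],3.5],
    [[0,0,0],[0,0,0],3.5],
    [[0,0,0],[0,0,0],3.5]
  ]
}}

```text
t: 17.58
eef_pos: [422.4, -143.5, 24.3]
tcp_rot: [-1.57, -0.003, -1.469]
ft_force: [-0.2, 0.3, -1.7]
opening: 0.416
```

```bash
python3 - <<'E'
from fit import *
go([421.4,-145.7,24],5.8)
p,ps=shot('wrist','w9.png')
for th in ('lens','dot','hot_block','thermometer'): print(th,find(p,ps,th))
cv2.imwrite('pics/s9c.png',cv2.resize(read_camera('side')['img'][120:270,260:460,::-1],(800,600),interpolation=cv2.INTER_CUBIC))
E
```

```text
tcp [ 422.4 -143.5   24.3] yawz 5.83 shift cm [ 0.21  0.03 -0.12] turn [-0.04  0.03  0.15] t 17.57 F [-0.2  0.3 -1.7] open mm 39.6
lens []
dot []
hot_block []
thermometer [(0.71, array([ 426.7, -194. ,   16.4]))]
```

View pics/s9c.png

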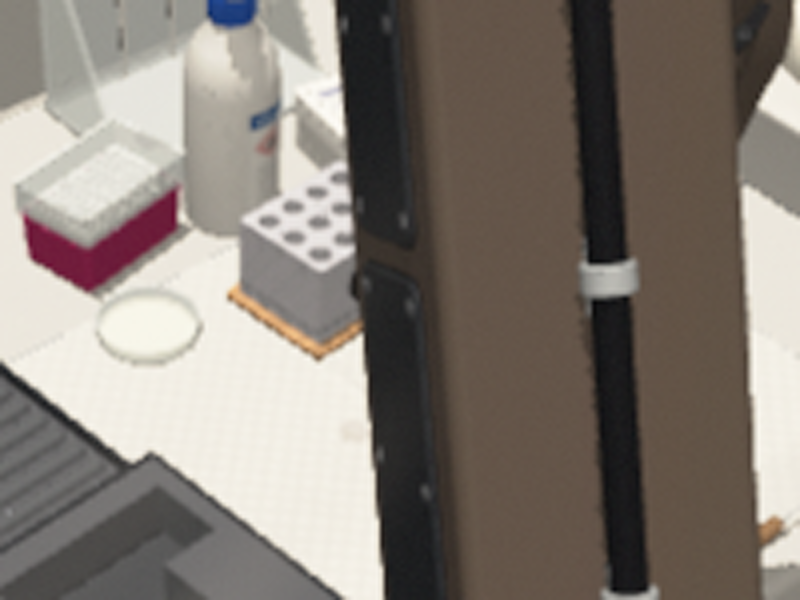

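The arm hides the instrument from the side camera, but the wrist network puts its origin at (426.7,−194), against an expected (425,−193.5). One 2 mm correction, then hold for more than 2 s.

Request:
{"method": "apply_moves", "body": {
  "increments": [
    [[0.2,0,-0.1],[0,0,0],3.5],
    [[0,0,0],[0,0,0],3.5],
    [[0,0,0],[0,0,0],3.5],
    [[0,0,0],[0,0,0],3.5],
    [[0,0,0],[0,0,0],3.5]
  ]
}}

```text
t: 18.5
eef_pos: [421.5, -145.9, 24.3]
tcp_rot: [-1.57, -0.003, -1.469]
ft_force: [0.2, -0.2, -1.7]
opening: 0.413
```

Request:
{"method": "apply_moves", "body": {
  "increments": [
    [[0,0,0],[0,0,0],3.5],
    [[0,0,0],[0,0,0],3.5],
    [[0,0,0],[0,0,0],3.5],
    [[0,0,0],[0,0,0],3.5],
    [[0,0,0],[0,0,0],3.5]
  ]
}}

```text
t: 19.12
eef_pos: [421.5, -145.9, 24.3]
tcp_rot: [-1.57, -0.003, -1.469]
ft_force: [-0.0, 0.4, -2.5]
opening: 0.412
```

Request:
{"method": "apply_moves", "body": {
  "increments": [
    [[0,0,0],[0,0,0],3.5],
    [[0,0,0],[0,0,0],3.5],
    [[0,0,0],[0,0,0],3.5],
    [[0,0,0],[0,0,0],3.5],
    [[0,0,0],[0,0,0],3.5]
  ]
}}

```text
t: 19.75
eef_pos: [421.5, -145.8, 24.3]
tcp_rot: [-1.57, -0.003, -1.469]
ft_force: [0.4, 0.0, -2.2]
opening: 0.413
```

Request:
{"method": "apply_moves", "body": {
  "increments": [
    [[0,0,0],[0,0,0],3.5],
    [[0,0,0],[0,0,0],3.5],
    [[0,0,0],[0,0,0],3.5],
    [[0,0,0],[0,0,0],3.5],
    [[0,0,0],[0,0,0],3.5]
  ]
}}

```text
t: 20.38
eef_pos: [421.5, -145.8, 24.3]
tcp_rot: [-1.57, -0.003, -1.469]
ft_force: [-0.2, -0.0, -2.3]
opening: 0.412
```

Request:
{"method": "apply_moves", "body": {
  "increments": [
    [[0,0,0],[0,0,0],3.5],
    [[0,0,0],[0,0,0],3.5],
    [[0,0,0],[0,0,0],3.5],
    [[0,0,0],[0,0,0],3.5],
    [[0,0,0],[0,0,0],3.5]
  ]
}}

```text
t: 21.0
eef_pos: [421.5, -145.8, 24.3]
tcp_rot: [-1.57, -0.003, -1.469]
ft_force: [0.1, -0.8, -2.7]
opening: 0.413
```

```bash
python3 - <<'E'
from fit import *
go([421.4,-145.7,24],5.8)
E
```

```text
tcp [ 421.5 -145.8   24.3] yawz 5.82 shift cm [-0.02  0.03 -0.01] turn [-0.04  0.02  0.15] t 21.0 F [ 0.1 -0.8 -2.7] open mm 39.3
```

Held steady for about 3 s (t = 18.0–21.0). Lowering it.

Request:
{"method": "apply_moves", "body": {
  "increments": [
    [[0,0.6,0],[0,0,0],3.5],
    [[0,0.6,0],[0,0,0],3.5],
    [[0,0.3,0],[0,0,0],3.5],
    [[0,0.1,0],[0,0,0],3.5],
    [[0,0.08,0],[0,0,0],3.5]
  ]
}}

```text
t: 21.62
eef_pos: [421.5, -145.8, 6.1]
tcp_rot: [-1.571, -0.002, -1.469]
ft_force: [-0.9, 0.1, -0.9]
opening: 0.414
```

Request:
{"method": "apply_moves", "body": {
  "increments": [
    [[0,0.08,0],[0,0,0],3.5],
    [[0,0.04,0],[0,0,0],3.5],
    [[0,0.04,0],[0,0,0],3.5],
    [[0,0,0],[0,0,0],3.5],
    [[0,0,0],[0,0,0],3.5]
  ]
}}

```text
t: 22.25
eef_pos: [421.4, -145.8, 5.9]
tcp_rot: [-1.569, -0.003, -1.469]
ft_force: [-0.7, 0.3, -0.1]
opening: 0.413
```

Request:
{"method": "apply_moves", "body": {
  "increments": [
    [[0,0.05,0],[0,0,0],3.5],
    [[0,0.05,0],[0,0,0],3.5],
    [[0,0.05,0],[0,0,0],3.5],
    [[0,0,0],[0,0,0],3.5],
    [[0,0,0],[0,0,0],3.5]
  ]
}}

```text
t: 22.88
eef_pos: [421.4, -145.8, 5.8]
tcp_rot: [-1.568, -0.004, -1.469]
ft_force: [-1.2, 0.7, 0.4]
opening: 0.414
```

Request:
{"method": "apply_moves", "body": {
  "increments": [
    [[0,0,0],[0,0,0],4.6],
    [[0,0,0],[0,0,0],5.5],
    [[0,0,0],[0,0,0],7.5],
    [[0,0,0],[0,0,0],9.5],
    [[0,0,0],[0,0,0],9.5]
  ]
}}

```text
t: 23.5
eef_pos: [421.9, -146.1, 5.5]
tcp_rot: [-1.568, -0.004, -1.469]
ft_force: [-0.7, -0.0, 0.5]
opening: 0.837
```

Request:
{"method": "apply_moves", "body": {
  "increments": [
    [[0,-0.5,0],[0,0,0],9.5],
    [[0,-2,0],[0,0,0],9.5],
    [[0,-4,0],[0,0,0],9.5],
    [[0,-5,0],[0,0,0],9.5],
    [[0,-3,0],[0,0,0],9.5]
  ]
}}

```text
t: 24.12
eef_pos: [420.3, -145.0, 154.1]
tcp_rot: [-1.572, -0.002, -1.469]
ft_force: [0.7, 0.1, -0.7]
opening: 0.999
```

```bash
python3 - <<'E'
from fit import *
go([421.4,-145.7,150],5.8)
p,ps=shot('wrist','w10.png')
for th in ('thermometer','lens','handle_grip','dot'): print(th,find(p,ps,th))
E
```

```text
tcp [ 420.3 -145.   154.1] yawz 5.81 shift cm [0.08 0.41 0.1 ] turn [0.06 0.01 0.09] t 24.12 F [ 0.7  0.1 -0.7] open mm 95.0
thermometer [(0.58, array([ 423.9, -198.7,   -0. ]))]
lens [(0.59, array([ 498. , -187.7,   21.8])), (0.46, array([ 479.6, -190.9,   19.9]))]
handle_grip [(0.88, array([ 417.7, -144.6,   25. ]))]
dot [(0.68, array([ 611.3, -174.4,   41.9]))]
```

View pics/w10.png

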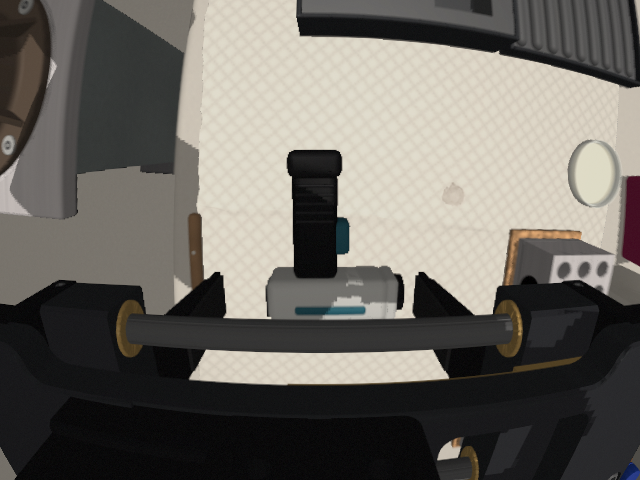

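The thermometer lies flat on the bench, with its head at (335,290) and its trigger free at (343,236). The gripper is open and clear, and the lens at (498,−188) confirms the aiming pose. Handing in.

```bash
python3 - <<'E'
from cell import env
print(env.job_done())
E
```

```text
the job is handed in; nothing more can be done
None
```

The reading was taken and the job handed in at about 24 s of the 54 s allowed; no verdict came back.

**What I did**
- I lifted the thermometer out of its case by the head, laid it on its side on open bench, and took it again by the handle. The opening read 39 mm, which I read as the trigger fully squeezed.
- I aimed it level at the dot from about 12 cm at 5.8° yaw and held it still for about 3 s. The arm position changed by no more than 0.1 mm in that time.
- I then lowered it onto the bench at low force, let go and backed off upward.

**Last checks**
- **Thermometer:** it lies flat with the trigger free and the gripper clear. The lens was found at (498, −188), against a planned (498.6, −188.1).
- **Other things:** I commanded no contact with the blocks and saw no sign of any. The petri dish was last seen in place. I did not recheck the marker, tape or spatula at the end.

**What disagreed or could not be seen**
- **Block yaw:** the wrist view gave 7.1° and the calibrated top view 5–6°; I used 5.8°.
- **Dot distance:** the dot's x estimates ranged from 611 to 622 mm; I used 618, so the distance is good to about 6 mm.
- **During the hold:** the arm blocked the side and top cameras' view of the lens, so the aim rests on arm position and the wrist camera.

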